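# Clear the parked tin and pop the vial reader's sample hatch

## Task

Open the sample port of the white vial reader. A round tin has been left standing on its hatch: push the tin off sideways, without lifting or tipping it, so that it stands flat in the shallow tray beside the hatch. Then press the hatch in near its front edge until its push-push latch lets go (one press frees it, another would latch it shut again), gently and without forcing it, draw back so that it springs up, and leave it standing open by itself with the loose things round the reader undisturbed.

Things in the scene. Friction and masses are not known exactly. Their poses are not given: they have to be found in the camera images.
- reader: White bench vial reader, 220 (x) x 290 (y) mm, fixed. Origin: centre of its footprint on the bench; x from its slanted keypad front to its back, y to the left seen from the front, z up. Deck 82 mm high. Grey hatch in the right half of the deck, shallow tray in the left half, 8 mm divider at deck height between them (y 2 to 10 mm). Right of the hatch: plain deck from y -92 to -145 mm.
- hatch (a joint): Hatch angle, rad: 0 shut and latched, positive open. Push-push latch: pressed down to -0.07 (5 mm at hatch_pad, about 3 N there; soft stop at -0.088, 6 mm) it is freed, and as the press is taken away a damped spring lifts the hatch to its stop at 1.25 in about 2 s. Pressing an open hatch right down latches it again. Latched, it cannot be pulled open.
- hatch_pad (a point): Where to press: top of the hatch, on its centre line, 25 mm behind its front edge (four small ribs lie just in front). At reader x -15, y -45, z 83 mm while shut; moves with the hatch. The hatch spans reader x -40 to 55, y -90 to 0 mm, is 7 mm thick, hinged along its back edge; deck strip 12 mm wide in front of it.
- tray (a point): Centre of the tray floor, at reader x 6.5, y 75, z 79 mm; axes as the reader's. The tray spans reader x -49 to 62, y 10 to 139 mm; rims at front, left and back are 86 mm high, no rim at the divider. Two fixed vials in the block behind it reach 100 mm (reader x 81, y 30 and 90).
- septa_tin: Round flat tin, 65 mm across, 26 mm high, 60 to 130 g, loose; it starts standing upright on the shut hatch. Origin: centre of its underside; z up.
- petri_dish: Open round plastic dish, 87 mm across, 14 mm high, on the bench right of the reader; bystander. Origin: centre of its underside.
- vial_5: Small capped vial, 12 mm across, 34 mm high, on the bench right of the reader; bystander. Origin: centre of its underside.
- vial_4: Second vial like vial_5, beside it; bystander.
- bottle_buffer: White reagent bottle, 58 mm across, 130 mm high, behind the reader's left; bystander. Origin: centre of its underside.
- bottle_amber: Brown reagent bottle, 62 mm across, 125 mm high, beside bottle_buffer; bystander.
- ballpoint: Pen, 138 mm long, lying on the notebook at the left; bystander. Origin: middle of its underside.
Not all that is in view belongs to the job. What is shaped like the septa_tin but green or purple is not meant.

How it is judged:
On the way, in this order (a step that is already met when the one before it is completed fails the run):
1. the tin stands flat in the tray, let go, and the hatch is still shut (y of septa_tin in the frame of reader between 0.041 and 0.109 m and x of septa_tin in the frame of reader between -0.02 and 0.033 m and z of septa_tin in the frame of reader between 0.076 and 0.0808 m and angle between septa_tin's own z axis and vertical below 0.06 rad and linear speed of septa_tin below 0.02 m/s and value of joint hatch between -0.03 and 0.03 rad and contact force between the fingers and septa_tin below 0.1 N), for 0.2 s.
2. the hatch is pressed in to where its latch lets go (value of joint hatch below -0.055 rad), for 0.02 s.
3. the hatch has sprung up and stays open untouched for 1.5 s (value of joint hatch above 1.1 rad and contact force between each of the arm, the fingers and reader below 0.1 N), for 1.5 s.
At the end, for the whole second after the job is handed in: the hatch stands open by more than 1.1 rad (its stop is at 1.25) and the tin stands flat and at rest in the tray beside it (its whole base within the tray's rims, with about 2 mm allowed) (value of joint hatch above 1.1 rad and y of septa_tin in the frame of reader between 0.041 and 0.109 m and x of septa_tin in the frame of reader between -0.02 and 0.033 m and z of septa_tin in the frame of reader between 0.076 and 0.0808 m and angle between septa_tin's own z axis and vertical below 0.06 rad and linear speed of septa_tin below 0.02 m/s); the robot touches nothing.
It fails at once if the tin is lifted (more than 12 mm above the hatch's top) (z of septa_tin in the frame of reader above 0.095 m).
It fails at once if the tin is tipped by more than 0.35 rad or pushed off the reader (angle between septa_tin's own z axis and vertical above 0.35 rad or z of septa_tin in the frame of reader below 0.07 m).
It fails at once if the hatch springs open while the tin still stands on it (value of joint hatch above 0.1 rad and y of septa_tin in the frame of reader below 0.03 m).
It fails at once if the reader or its hatch is pressed with more than 60 N (contact force between any of the arm, the fingers and reader above 60 N).
It fails at once if a bystander is moved by more than 20 mm (distance of any of petri_dish, vial_5, vial_4, bottle_buffer, bottle_amber, ballpoint from where it was at the start of the episode above 0.02 m).
It also fails if it takes over 51 s, if anything falls off the work surface, if the arm or the gripper's body presses on something with over 40 N, if the wrist force passes 120 N, or if a joint passes its speed limit or range.

## Robot

A 6-joint arm with a two-finger parallel gripper is mounted at the origin on a cart in front of the work surface, level with it; the furniture and walls round the work are solid. World frame = base frame: x ahead of the robot, y to its left, z up, the work surface at z = 0. Lengths are in m, angles in rad, forces in N, time in s.
With the tool pointing down it reaches from about 0.35 to 0.775 m from the base axis. Payload 7.3 kg.
Tool frame: the origin (TCP) lies at the very end of the fingers, on their centre line; the grasp point (between the pads) lies 19 mm behind it; z points along the fingers, y is the line along which they close (so a half turn about z gives the same grasp; the last joint's range is limited). The gripper opens to 92 mm and grips with 3 to 60 N. Pads are 19 mm wide; open, the fingers measure 130 mm over their backs; the gripper's body (75 mm by 190 mm) begins 47 mm behind the grasp point.
Start: joints at [1.188, 0.342, 1.524, -0, 1.275, -0.146], TCP at [0.123, 0.51, 0.227] pointing down, gripper open.
Joint ranges: [-2.53, 2.53], [-0.77, 2.02], [0.04, 2.7], [-1, 4.14], [0.28, 2.66], [-3.11, 3.11]. Speed limits (rad/s): [2.57, 2.57, 3.14, 3.14, 3.14, 3.14].

## Interface

Orientations are given as [roll, pitch, yaw] about the fixed x, y, z axes, in that order (R = Rz(yaw) Ry(pitch) Rx(roll)).
In Python, from cell import robot, read_camera, get_calibration gives the robot as it stands. The module is installed in compiled form; this text tells all that it offers.
- The arm moves only by the tool send_rows, never from a script. Its argument "plan" is a list of rows, each a list of 2 entries, a list of its own where there are three numbers: the shift along the tool's x, y, z as a fraction of full scale, then the turn, a rotation vector about the tool's x, y, z as a fraction of full scale. A call has exactly 10 rows; each row shifts and turns the commanded pose from where the row before left it, along the tool's axes as they then stand; what a row does not reach is not made up. Full scale, the value 1, is 0.025 m for a shift and 90 degrees for a turn. A row lasts 1/8 s, in which the tool goes at most 62.5 mm and 10.7 degrees, less where a joint would pass 70% of its speed; a pose out of reach is approached as far as the arm can. A call with a number of a shift or a turn outside -1 to 1 is refused whole. A call with a gripper value outside its range is refused whole. "gripper" is the opening, from -1 (shut) to 1 (fully open), so that 0 is half open, set as the call begins (left out, the last holds). The fingers move at their own pace and stop on an object; "force" is the grip in N (left out, the last holds). Time passes only in rows, so rows that do not move let the fingers close, or fill a call up. It gives the time, the measured TCP pose, the force, the opening and the grip force at its end, in the units of the state.
- robot.observe(): the state, without advancing time (a new reading comes with each control period).
- read_camera(name): name is "side" or "top"; returns (picture, depth): 384x512x3 uint8, blue, green, red; 384x512 float32, m along the optical axis (not along the pixel's ray), 0 where there is no reading.
- get_calibration(name): a dict with "intrinsics" (3x3 intrinsics, pixels), "dist_coeffs" ([k1, k2, p1, p2, k3] as OpenCV has them; the pictures are not rectified), "rvec" (rotation vector, rad) and "tvec" (3), from world to camera coordinates, as OpenCV has them. Camera axes: x right, y down, z forward; pixel columns grow to the right and rows downward; lengths in m; the calibration is good to about 2 mm. A picture is of the moment at which its call begins. get_calibration takes no time and is no camera call.
- robot.hand_in(): hands the job in; it is judged then, once.
The state is a dict: "time": time; "qpos": joint angles; "qvel": joint speeds; "joint_efforts": joint torques, N m; "tool_pos": TCP position; "tool_rot": TCP orientation; "contact_force": force on the tool from outside, world axes, zero at the start; "torque": the same for the moment, N m; "opening": finger opening in m; "grip_force": force on a finger pad.
Only numpy, scipy, OpenCV 4.12 (cv2) and the standard library are available. Lean on these libraries where they do the work, as an engineer would, in place of code of your own. Each camera call takes 0.05 s, during which the arm holds its last target. There are 200 camera calls.

## Working session

There is one attempt and no reset: what is moved stays moved. The work goes in short steps, Python scripts to look and compute and a tool call to move; the robot and the scene stay as the last step left them, time stands still between calls to the robot, and variables do not carry over. Pictures are saved under pics/ and viewed, at most 10 in all, crops included, and the job is handed in when it is done.

Besides the shell and the picture viewer there is one more tool, called after ">>>" as name(argument=value, ...) on one line, values as JSON. send_rows: Moves the arm, as the interface text tells. Shift numbers are shares of 0.025 m and turn numbers shares of 90 degrees, none past 1 either way. Its arguments: {"type":"object","properties":{"plan":{"type":"array"},"gripper":{"type":"number"},"force":{"type":"number"}},"required":["plan"]}

```bash
mkdir -p pics; cat > h.py <<'E'
import numpy as np, cv2
from cell import robot, read_camera, get_calibration
def ray(name, px):
    c=get_calibration(name); K=np.array(c["intrinsics"]);d=np.array(c["dist_coeffs"])
    R=cv2.Rodrigues(np.array(c["rvec"],float))[0]; t=np.array(c["tvec"],float).ravel()
    u=cv2.undistortPoints(np.array(px,float).reshape(-1,1,2),K,d).reshape(-1,2)
    return -R.T@t, np.c_[u,np.ones(len(u))]@R
def onplane(name,px,z):
    o,D=ray(name,px); return o+D*((z-o[2])/D[:,2:])
def proj(name,P):
    c=get_calibration(name)
    return cv2.projectPoints(np.array(P,float).reshape(-1,1,3),np.array(c["rvec"],float),np.array(c["tvec"],float),np.array(c["intrinsics"]),np.array(c["dist_coeffs"]))[0].reshape(-1,2)
E
python3 - <<'E'
from h import *
for n in("side","top"):
    p,d=read_camera(n); cv2.imwrite(f"pics/{n}0.png",p); np.save(f"{n}0.npy",d)
    o,D=ray(n,[[256,192]]); print(n,o,D)
s=robot.observe(); print(s)
E
```

```text
side [ 0.13721236 -0.6934485   0.84321555] [[ 0.37787172  0.61477208 -0.69244571]]
top [ 0.48171687 -0.01203996  1.35358036] [[ 0.05812908  0.01040287 -0.99827051]]
{'time': 0.1, 'qpos': array([ 1.18800045e+00,  3.42623116e-01,  1.52486408e+00, -9.52265586e-06,
        1.27543399e+00, -1.45983366e-01]), 'qvel': array([ 0.00140228, -0.00138531, -0.00074019,  0.00135548,  0.00099685,
        0.00025001]), 'joint_efforts': array([ 2.66483643e-03, -4.32006741e+01, -2.44694781e+01,  7.19963992e-02,
        5.25870267e-02, -5.60752324e-05]), 'tool_pos': array([0.12300921, 0.51002814, 0.22615005]), 'tool_rot': array([-3.14027692e+00, -1.84246698e-04,  2.90478279e+00]), 'contact_force': array([-0.29054594,  0.4433429 ,  0.79349355]), 'torque': array([ 0.05067962, -0.02293762,  0.02151979]), 'grip_force': 0.0, 'opening': 0.0919439631001676}
```

View pics/top0.png

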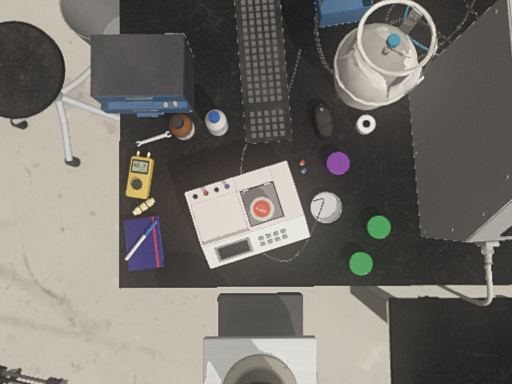

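View pics/side0.png

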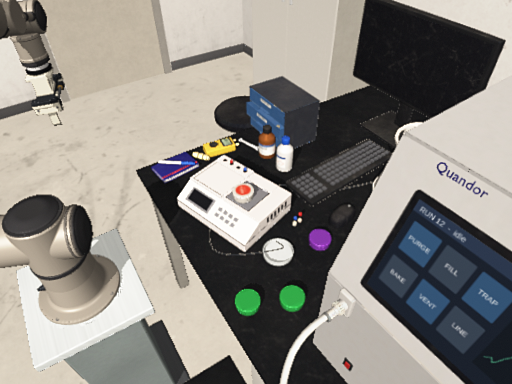

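Candidates shaped like the tin: red/white (262,209) on the hatch, purple (338,163), green (378,227) and (361,264). The red one stands on the grey hatch, so it is the one meant. I'll measure it and confirm in a crop.

```bash
python3 - <<'E'
from h import *
p=cv2.imread("pics/top0.png"); d=np.load("top0.npy")
c=get_calibration("top")
v,u=np.mgrid[0:384,0:512]; o,D=ray("top",np.c_[u.ravel(),v.ravel()])
P=(o+D*d.ravel()[:,None]).reshape(384,512,3)
roi=np.zeros((384,512),bool); roi[150:275,175:315]=1
h=P[...,2]
for r in [(0.0,.01),(0.07,.08),(.08,.085),(.085,.1),(.1,.12)]: print(r,(roi&(h>r[0])&(h<r[1])).sum())
# reader footprint: white, top edge
def rect(m,n):
    cs,_=cv2.findContours(m.astype(np.uint8),0,2); k=max(cs,key=cv2.contourArea)
    return k
m=roi&(h>.070)&(h<.13)
k=rect(m,0); q=onplane("top",k.reshape(-1,2),.082)[:,:2]
r=cv2.minAreaRect((q*1000).astype(np.float32)); print("deck(h)",r, cv2.boxPoints(r))
hsv=cv2.cvtColor(p,cv2.COLOR_BGR2HSV)
m=roi&(hsv[...,1]<60)&(hsv[...,2]>150); k=rect(m,0); q=onplane("top",k.reshape(-1,2),.082)[:,:2]
r=cv2.minAreaRect((q*1000).astype(np.float32)); print("white",r, cv2.boxPoints(r))
# grey hatch
g=roi&(hsv[...,1]<60)&(hsv[...,2]>70)&(hsv[...,2]<180)
for k in cv2.findContours(g.astype(np.uint8),0,2)[0]:
    if cv2.contourArea(k)>150:
        q=onplane("top",k.reshape(-1,2),.082)[:,:2]; r=cv2.minAreaRect((q*1000).astype(np.float32)); print("grey",r,cv2.boxPoints(r).tolist())
# tin: height
m=roi&(h>.1); 
for k in cv2.findContours(m.astype(np.uint8),0,2)[0]:
    if cv2.contourArea(k)>20:
        q=onplane("top",k.reshape(-1,2),.109)[:,:2]; print("tall",k.reshape(-1,2).mean(0),cv2.minEnclosingCircle((q*1000).astype(np.float32)))
cv2.imwrite("pics/crop.png",cv2.resize(p[150:275,175:345],None,fx=4.5,fy=4.5,interpolation=cv2.INTER_CUBIC))
E
```

```text
(0.0, 0.01) 3523
(0.07, 0.08) 2985
(0.08, 0.085) 2624
(0.085, 0.1) 762
(0.1, 0.12) 482
deck(h) ((511.7104187011719, 30.906234741210938), (183.5811767578125, 289.7071533203125), 16.989028930664062) [[ 381.60095  142.61835]
 [ 466.25006 -134.4462 ]
 [ 641.8199   -80.80588]
 [ 557.1708   196.25867]]
white ((496.61444091796875, 25.05316162109375), (216.8584747314453, 290.8640441894531), 17.055450439453125) [[ 350.29898  132.2873 ]
 [ 435.60855 -145.78494]
 [ 642.92993  -82.18097]
 [ 557.62036  195.89127]]
grey ((503.63543701171875, 32.92820739746094), (374.93572998046875, 333.529541015625), 89.44752502441406) [[335.07080078125, -152.92294311523438], [668.5848388671875, -156.13894653320312], [672.2000732421875, 218.77935791015625], [338.68603515625, 221.995361328125]]
tall [261.27027027 208.86486486] ((508.5719299316406, -12.109822273254395), 34.03213119506836)
```

View pics/crop.png

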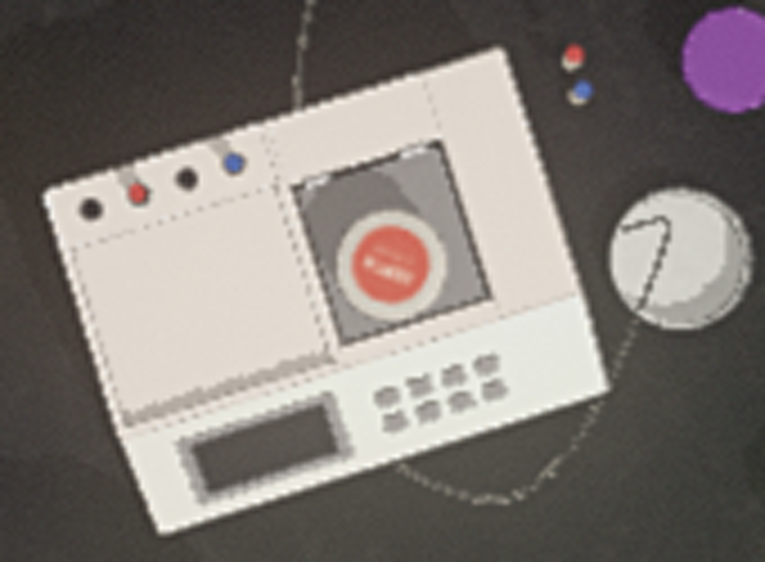

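The crop confirms it: the red-topped tin stands on the grey hatch (crop 390,265). The hatch corners are at about (290,187), (440,142), (490,298) and (345,342). Reader pose: origin (0.495, 0.0246), yaw 17.05°. The tin is at about reader (2, -39) mm. I'll turn the tool to the reader axes and travel to the tin's right side.

>>> send_rows(plan=[[[0,0,0],[0,0,0.11]],[[0,0,0],[0,0,0.11]],[[0,0,0],[0,0,0.11]],[[0,0,0],[0,0,0.11]],[[0,0,0],[0,0,0.11]],[[0,0,0],[0,0,0.11]],[[-1,0.32,0],[0,0,0]],[[-1,0.32,0],[0,0,0]],[[-1,0.32,0],[0,0,0]],[[-1,0.32,0],[0,0,0]]], gripper=-0.13)

```text
time: 1.35
tool_pos: [0.1833, 0.4232, 0.2264]
tool_rot: [-3.141, 0.0, 1.868]
contact_force: [-0.6, -0.0, 0.5]
opening: 0.0401
grip_force: 0.0
```

>>> send_rows(plan=[[[-1,0.32,0],[0,0,0]],[[-1,0.32,0],[0,0,0]],[[-1,0.32,0],[0,0,0]],[[-1,0.32,0],[0,0,0]],[[-1,0.32,0],[0,0,0]],[[-1,0.32,0],[0,0,0]],[[-1,0.32,0],[0,0,0]],[[-1,0.32,0],[0,0,0]],[[-1,0.32,0],[0,0,0]],[[-1,0.32,0],[0,0,0]]])

```text
time: 2.6
tool_pos: [0.333, 0.2077, 0.2265]
tool_rot: [-3.141, -0.0, 1.868]
contact_force: [1.2, 1.2, 0.3]
opening: 0.0398
grip_force: 0.0
```

>>> send_rows(plan=[[[-1,0.32,0],[0,0,0]],[[-1,0.32,0],[0,0,0]],[[-1,0.32,0],[0,0,0]],[[-1,0.32,0],[0,0,0]],[[-1,0.32,0],[0,0,0]],[[-1,0.32,0],[0,0,0]],[[-1,0.32,0],[0,0,0]],[[-1,0.32,0],[0,0,0]],[[-1,0.32,0],[0,0,0]],[[-1,0.32,0],[0,0,0]]])

```text
time: 3.85
tool_pos: [0.4827, -0.0078, 0.2264]
tool_rot: [-3.141, -0.0, 1.868]
contact_force: [0.3, 0.2, -0.0]
opening: 0.0398
grip_force: 0.0
```

```bash
cat >> h.py <<'E'
a=np.radians(17.05); O=np.array([.4951,.0246]); RR=np.array([[np.cos(a),-np.sin(a)],[np.sin(a),np.cos(a)]])
def toreader(w): return (np.atleast_2d(w)[:,:2]-O)@RR*1000
def toworld(x,y,z): return np.r_[O+RR@[x/1000,y/1000],z/1000]
E
python3 - <<'E'
from h import *
s=robot.observe(); print(s['time'],s['tool_pos'],np.degrees(s['tool_rot']),toreader(s['tool_pos']),s['opening'],s['contact_force'])
d=np.load("top0.npy")
# check tin in side view: red centroid on z=.109, and hatch plane height
for n in("side","top"):
    p=cv2.imread(f"pics/{n}0.png"); hsv=cv2.cvtColor(p,cv2.COLOR_BGR2HSV)
    m=((hsv[...,0]<8)|(hsv[...,0]>172))&(hsv[...,1]>110)&(hsv[...,2]>120)
    k=max(cv2.findContours(m.astype(np.uint8),0,2)[0],key=cv2.contourArea); c=cv2.minEnclosingCircle(k)[0] if n=="top" else cv2.fitEllipse(k)[0]
    print(n,c,toreader(onplane(n,[c],.109)))
# hatch corners (crop px -> image)
q=np.array([[290,187],[440,142],[490,298],[345,342]])/4.5+[175,150]-.4
print(toreader(onplane("top",q,.082)))
# deck height samples
for x,y in[(0,-118),(5,75),(-46,-45),(45,-75)]:
    u,v=np.round(proj("top",toworld(x,y,82))[0]).astype(int); dd=d[v-2:v+3,u-2:u+3]; o,D=ray("top",[[u,v]]); print(x,y,(o+D*np.median(dd))[0,2])
E
```

```text
3.85 [ 0.48270433 -0.00778948  0.22637961] [-1.79966907e+02 -2.51347360e-02  1.07029446e+02] [[-21.34767084 -27.33145378]] 0.039767223449837054 [ 0.2827998   0.15509531 -0.0280034 ]
side (242.56527709960938, 189.52420043945312) [[  4.04293749 -38.17602021]]
top (261.5, 208.3000030517578) [[  4.1182569  -40.70774671]]
[[ 67.24508727   2.80501116]
 [ 65.65443609 -91.23771506]
 [-32.49595474 -91.10949746]
 [-31.20250059  -0.56977618]]
0 -118 0.08104569563453712
5 75 0.07800191597888828
-46 -45 0.07957387320089637
45 -75 0.08120233727407777
```

```bash
python3 - <<'E'
from h import *
f=lambda q,z: toreader(onplane("top",np.array(q)/4.5+[175,150]-.4,z)).round(1).tolist()
print("deckfront(-52)",f([[120,435],[583,293]],.082))
print("trayfront(-49)",f([[125,420],[330,355]],.086))
print("trayback(62)",f([[72,248],[275,190]],.086))
print("back(110)",f([[45,190],[500,47]],.082)); print("right(-145)",f([[500,47],[583,293]],.082)); print("frontbottom(-110)",f([[160,535],[608,388]],.03))
# side view reader grid
p,_=read_camera("side")
for n,P in(("side",p),("top",cv2.imread("pics/top0.png"))):
    P=P.copy() if n=="top" else cv2.imread("pics/side0.png")
    for poly,z in(([(-40,-90),(55,-90),(55,0),(-40,0)],82),([(-52,-145),(110,-145),(110,145),(-52,145)],82),([(-49,10),(62,10),(62,139),(-49,139)],82)):
        S=16; q=proj(n,[toworld(x,y,z) for x,y in poly])
        x0,y0=(175,150) if n=="top" else (165,150)
        if 'B' not in globals() or B[0]!=n: B=(n,cv2.resize(P[y0:y0+110,x0:x0+140],None,fx=5,fy=5,interpolation=cv2.INTER_CUBIC))
        cv2.polylines(B[1],[np.round((q+.5-[x0,y0])*5).astype(int)],True,(0,200,0),1)
    cv2.imwrite(f"pics/ov_{n}.png",B[1])
E
```

```text
deckfront(-52) [[-43.2, 144.0], [-46.5, -144.9]]
trayfront(-49) [[-35.5, 138.0], [-35.8, 10.2]]
trayback(62) [[71.8, 137.9], [68.0, 11.8]]
back(110) [[110.3, 143.6], [109.3, -143.2]]
right(-145) [[109.3, -143.2], [-46.5, -144.9]]
frontbottom(-110) [[-110.2, 145.7], [-108.0, -146.1]]
```

View pics/ov_side.png

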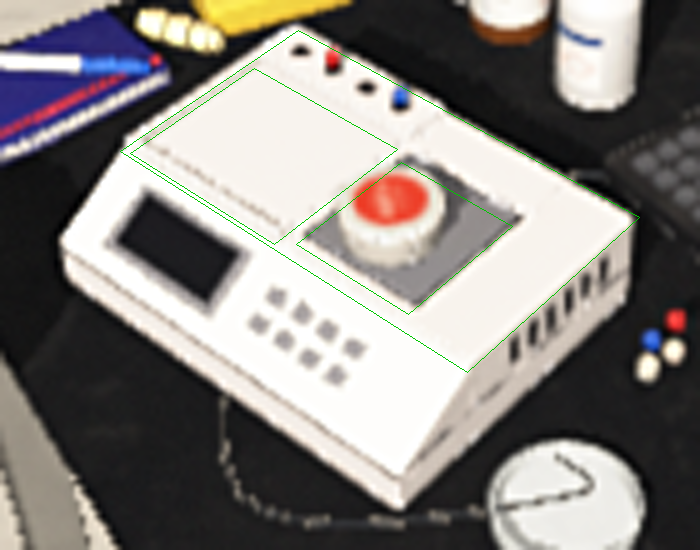

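The overlay in the side view shows the outer outline matching. The hatch (front right corner at 417,306) and tray sit about 6–9 mm further back than my drawn ones. The push works in either frame. I'll find the bare hatch precisely before pressing.

>>> send_rows(plan=[[[-1,0.34,0],[0,0,0]],[[-1,0.34,0],[0,0,0]],[[-0.9,0.34,0],[0,0,0]],[[0,0,1],[0,0,0]],[[0,0,1],[0,0,0]],[[0,0,1],[0,0,0]],[[0,0,1],[0,0,0]],[[0,0,0.8],[0,0,0]],[[0,0,0.6],[0,0,0]],[[0,0,0],[0,0,0]]])

```text
time: 5.15
tool_pos: [0.5274, -0.0686, 0.0907]
tool_rot: [-3.14, -0.001, 1.868]
contact_force: [-0.2, -0.7, 0.9]
opening: 0.04
grip_force: 0.0
```

```bash
python3 - <<'E'
from h import *
s=robot.observe(); print(s['time'],s['tool_pos'],toreader(s['tool_pos']),s['contact_force'])
p,_=read_camera("side"); cv2.imwrite("pics/s1.png",cv2.resize(p[130:250,165:305],None,fx=5,fy=5,interpolation=cv2.INTER_CUBIC))
E
```

```text
5.15 [ 0.52736708 -0.06856745  0.09074331] [[  3.53164836 -98.53357674]] [-0.24620801 -0.6815169   0.86234361]
```

View pics/s1.png

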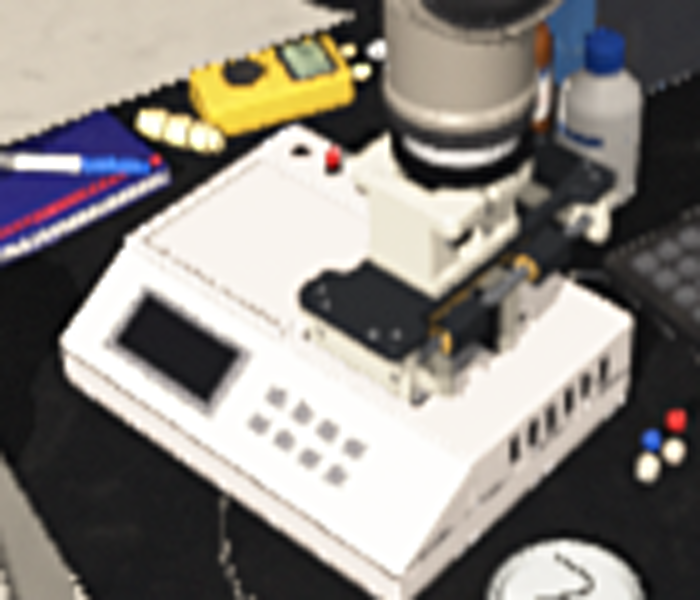

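The fingers stand on the plain deck beside the tin (tip around pixel 415,395) and touch nothing. Now the push.

>>> send_rows(plan=[[[0.26,0,0],[0,0,0]],[[0.26,0,0],[0,0,0]],[[0.2,0,0],[0,0,0]],[[0.2,0,0],[0,0,0]],[[0.2,0,0],[0,0,0]],[[0.2,0,0],[0,0,0]],[[0.2,0,0],[0,0,0]],[[0.2,0,0],[0,0,0]],[[0.2,0,0],[0,0,0]],[[0.2,0,0],[0,0,0]]])

```text
time: 6.45
tool_pos: [0.5125, -0.0179, 0.0917]
tool_rot: [3.142, -0.0, 1.868]
contact_force: [0.1, -1.2, 0.6]
opening: 0.0398
grip_force: 0.3
```

>>> send_rows(plan=[[[0.2,0,0],[0,0,0]],[[0.2,0,0],[0,0,0]],[[0.2,0,0],[0,0,0]],[[0.2,0,0],[0,0,0]],[[0.2,0,0],[0,0,0]],[[0.2,0,0],[0,0,0]],[[0.2,0,0],[0,0,0]],[[0.2,0,0],[0,0,0]],[[0.2,0,0],[0,0,0]],[[0,0,0],[0,0,0]]])

```text
time: 7.7
tool_pos: [0.4993, 0.0252, 0.0917]
tool_rot: [3.142, -0.0, 1.869]
contact_force: [-0.1, -0.1, -0.5]
opening: 0.0396
grip_force: 0.0
```

```bash
python3 - <<'E'
from h import *
s=robot.observe(); print(s['time'],s['tool_pos'],toreader(s['tool_pos']),s['contact_force'])
p,_=read_camera("side"); hsv=cv2.cvtColor(p,cv2.COLOR_BGR2HSV)
m=((hsv[...,0]<8)|(hsv[...,0]>172))&(hsv[...,1]>110)&(hsv[...,2]>120); m[:150]=0;m[250:]=0;m[:,:195]=0;m[:,290:]=0
for k in cv2.findContours(m.astype(np.uint8),0,2)[0]:
  if cv2.contourArea(k)>20: print(cv2.boundingRect(k),toreader(onplane("side",[k.reshape(-1,2).mean(0)],.108)))
cv2.imwrite("pics/s2.png",cv2.resize(p[130:250,165:305],None,fx=5,fy=5,interpolation=cv2.INTER_CUBIC))
E
```

```text
7.7 [0.49927048 0.02519903 0.0917406 ] [[ 4.1628205  -0.65011125]] [-0.13401963 -0.09565255 -0.47322739]
```

View pics/s2.png

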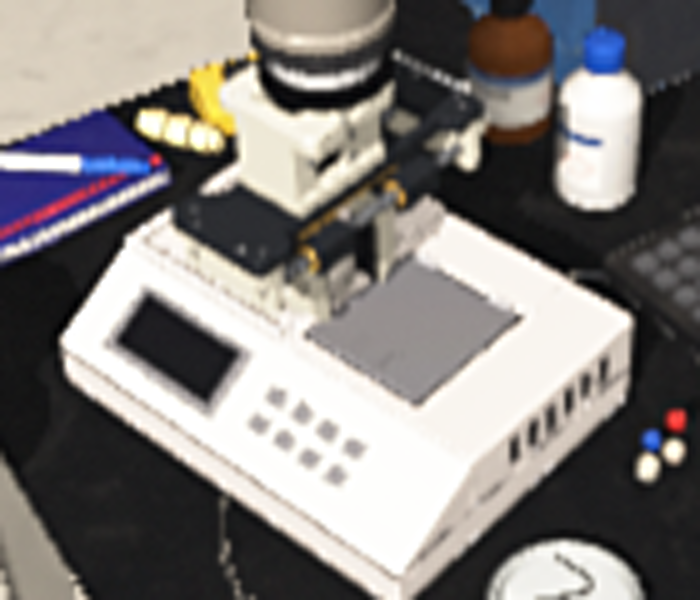

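The hatch (corners 417,403 and 520,318) is bare and shut, and the tin is hidden behind the fingers. I'll finish the push, back off gently and rise.

>>> send_rows(plan=[[[0.2,0,0],[0,0,0]],[[0.2,0,0],[0,0,0]],[[0.2,0,0],[0,0,0]],[[0.2,0,0],[0,0,0]],[[0.2,0,0],[0,0,0]],[[0.2,0,0],[0,0,0]],[[0.14,0,0],[0,0,0]],[[0,0,0],[0,0,0]],[[-0.2,0,0],[0,0,0]],[[-1,0,0],[0,0,0]]])

```text
time: 9.0
tool_pos: [0.4983, 0.0283, 0.0917]
tool_rot: [-3.142, -0.0, 1.87]
contact_force: [1.0, -0.1, -0.1]
opening: 0.0397
grip_force: 0.0
```

>>> send_rows(plan=[[[-0.6,0,0],[0,0,0]],[[0,0,-1],[0,0,0]],[[0,0,-1],[0,0,0]],[[-1,0,-1],[0,0,-0.11]],[[0,0,-1],[0,0,-0.11]],[[0,0,-1],[0,0,-0.11]],[[0,0,0],[0,0,-0.11]],[[0,0,0],[0,0,-0.11]],[[0,0,0],[0,0,-0.11]],[[0,0,0],[0,0,-0.11]]])

```text
time: 10.25
tool_pos: [0.51, -0.0105, 0.2166]
tool_rot: [3.141, -0.0, 3.083]
contact_force: [-0.4, -1.1, 1.0]
opening: 0.0397
grip_force: 0.0
```

```bash
python3 - <<'E'
from h import *
s=robot.observe(); print(s['time'],s['tool_pos'],np.degrees(s['tool_rot'][2]),toreader(s['tool_pos']),s['contact_force'])
for n in("side","top"):
    p,d=read_camera(n); cv2.imwrite(f"pics/{n}3.png",p); np.save(f"{n}3.npy",d)
    hsv=cv2.cvtColor(p,cv2.COLOR_BGR2HSV)
    m=((hsv[...,0]<8)|(hsv[...,0]>172))&(hsv[...,1]>110)&(hsv[...,2]>120)
    for k in cv2.findContours(m.astype(np.uint8),0,2)[0]:
        if cv2.contourArea(k)>40: print(n,cv2.boundingRect(k),toreader(onplane(n,[k.reshape(-1,2).mean(0)],.105)))
p=cv2.imread("pics/side3.png")
cv2.imwrite("pics/s3.png",cv2.resize(p[130:250,165:305],None,fx=5,fy=5,interpolation=cv2.INTER_CUBIC))
q=np.array([[417,403],[520,318],[303,332]])/5+[165,130]-.4
print("hatch FR,BR,FL side",toreader(onplane("side",q,.083)).round(1).tolist())
E
```

```text
10.25 [ 0.51000298 -0.01050626  0.21664346] 176.62213684256378 [[  3.95461392 -37.9329583 ]] [-0.38353399 -1.14940361  0.96985567]
side (210, 172, 15, 8) [[ 0.53481471 73.64497025]]
hatch FR,BR,FL side [[-30.9, -89.7], [62.3, -90.9], [-30.9, 2.4]]
```

View pics/s3.png

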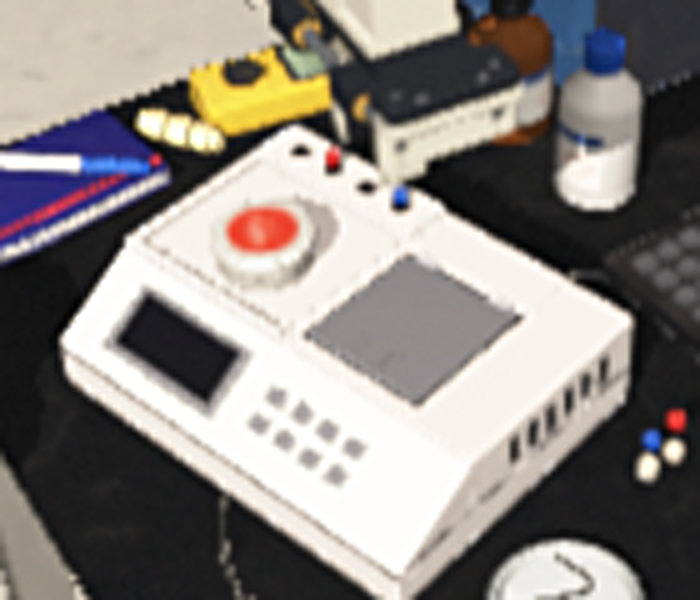

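The tin stands flat in the tray (264,230 in the crop; reader about 0, 74 mm). Both views put the hatch about 8 mm back of nominal, so the pad lies at x of about -6 in my frame. Next I'll close the fingers, finish the turn and descend to just above the pad.

>>> send_rows(plan=[[[0,0,0],[0,0,-0.113]],[[0,0,0],[0,0,-0.113]],[[0.4,-0.26,0],[0,0,0]],[[0,0,1],[0,0,0]],[[0,0,1],[0,0,0]],[[0,0,1],[0,0,0]],[[0,0,1],[0,0,0]],[[0,0,0.8],[0,0,0]],[[0,0,0.2],[0,0,0]],[[0,0,0],[0,0,0]]], gripper=-1)

```text
time: 11.6
tool_pos: [0.5023, -0.0196, 0.092]
tool_rot: [3.142, 0.0, -2.853]
contact_force: [0.2, 0.1, 0.3]
opening: 0.0004
grip_force: 0.0
```

```bash
python3 - <<'E'
from h import *
s=robot.observe(); print(s['time'],s['tool_pos'],np.degrees(s['tool_rot']),toreader(s['tool_pos']),s['contact_force'],s['opening'])
p,_=read_camera("side"); cv2.imwrite("pics/s4.png",cv2.resize(p[130:250,165:305],None,fx=5,fy=5,interpolation=cv2.INTER_CUBIC))
E
```

```text
11.6 [ 0.5023323  -0.01955846  0.09197398] [ 1.79996235e+02  2.25886756e-03 -1.63492721e+02] [[ -6.03309315 -44.33822163]] [0.15024455 0.12919435 0.30060896] 0.00038728211064151746
```

View pics/s4.png

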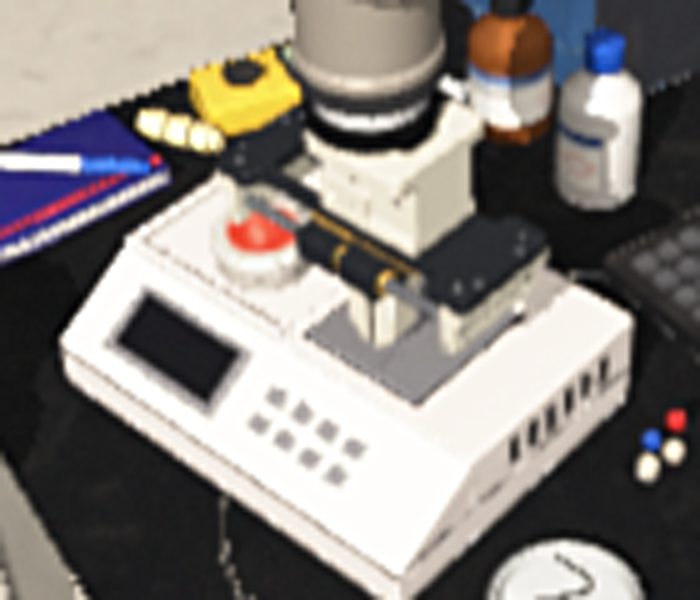

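The closed fingers (tip at about 378,345) are over the centre line of the hatch. I'll press gently in steps.

>>> send_rows(plan=[[[0,0,0.08],[0,0,0]],[[0,0,0.08],[0,0,0]],[[0,0,0.08],[0,0,0]],[[0,0,0.08],[0,0,0]],[[0,0,0.04],[0,0,0]],[[0,0,0.04],[0,0,0]],[[0,0,0.04],[0,0,0]],[[0,0,0.04],[0,0,0]],[[0,0,0],[0,0,0]],[[0,0,0],[0,0,0]]])

```text
time: 12.9
tool_pos: [0.5023, -0.0192, 0.0797]
tool_rot: [3.141, -0.0, -2.851]
contact_force: [-2.1, -0.4, 1.3]
opening: 0.0003
grip_force: 1.4
```

>>> send_rows(plan=[[[0,0,0.02],[0,0,0]],[[0,0,0.02],[0,0,0]],[[0,0,0.02],[0,0,0]],[[0,0,0],[0,0,0]],[[0,0,0],[0,0,0]],[[0,0,0],[0,0,0]],[[0,0,0],[0,0,0]],[[0,0,0],[0,0,0]],[[0,0,0],[0,0,0]],[[0,0,0],[0,0,0]]])

```text
time: 14.15
tool_pos: [0.5023, -0.0192, 0.0782]
tool_rot: [3.142, -0.0, -2.851]
contact_force: [-1.4, -0.4, 2.6]
opening: 0.0003
grip_force: 1.5
```

>>> send_rows(plan=[[[0,0,0.02],[0,0,0]],[[0,0,0.02],[0,0,0]],[[0,0,0],[0,0,0]],[[0,0,0],[0,0,0]],[[0,0,0],[0,0,0]],[[0,0,0],[0,0,0]],[[0,0,0],[0,0,0]],[[0,0,0],[0,0,0]],[[0,0,0],[0,0,0]],[[0,0,0],[0,0,0]]])

```text
time: 15.4
tool_pos: [0.5024, -0.0192, 0.0774]
tool_rot: [-3.142, 0.0, -2.851]
contact_force: [-2.4, -0.2, 4.6]
opening: 0.0006
grip_force: 2.8
```

>>> send_rows(plan=[[[0,0,0.02],[0,0,0]],[[0,0,0],[0,0,0]],[[0,0,0],[0,0,0]],[[0,0,-0.4],[0,0,0]],[[0.6,0,-1],[0,0,0]],[[1,0,-1],[0,0,0]],[[1,0,-1],[0,0,0]],[[1,0,-1],[0,0,0]],[[0,0,-1],[0,0,0]],[[0,0,-1],[0,0,0]]])

```text
time: 16.65
tool_pos: [0.4162, -0.0451, 0.2381]
tool_rot: [-3.141, 0.001, -2.851]
contact_force: [0.7, -0.2, -0.2]
opening: 0.0006
grip_force: 0.0
```

>>> send_rows(plan=[[[0,0,-1],[0,0,0]],[[0,0,0],[0,0,0]],[[0,0,0],[0,0,0]],[[0,0,0],[0,0,0]],[[0,0,0],[0,0,0]],[[0,0,0],[0,0,0]],[[0,0,0],[0,0,0]],[[0,0,0],[0,0,0]],[[0,0,0],[0,0,0]],[[0,0,0],[0,0,0]]])

```text
time: 17.9
tool_pos: [0.4161, -0.045, 0.2617]
tool_rot: [3.142, 0.0, -2.851]
contact_force: [0.3, 0.2, 0.2]
opening: 0.0005
grip_force: 0.0
```

```bash
python3 - <<'E'
from h import *
s=robot.observe(); print(s['time'],s['tool_pos'],s['contact_force'])
p,_=read_camera("side"); cv2.imwrite("pics/s5.png",cv2.resize(p[110:250,165:305],None,fx=4,fy=4,interpolation=cv2.INTER_CUBIC))
E
```

```text
17.9 [ 0.41613805 -0.04504068  0.26170892] [0.29153066 0.24309511 0.22391234]
```

View pics/s5.png

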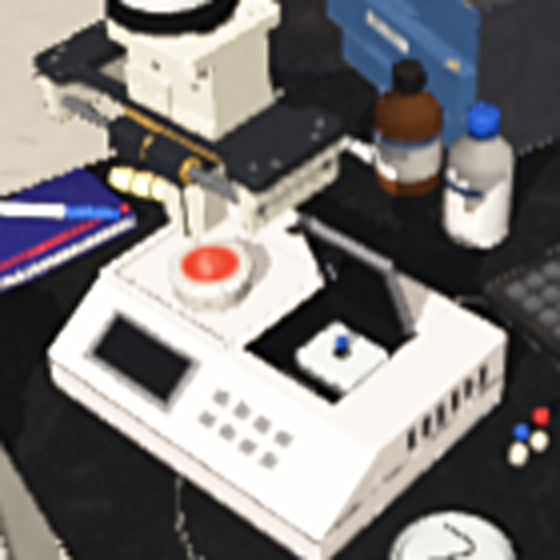

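The hatch stands open (panel from about 300,220 to 410,330), and the tin is flat in the tray at (210,268). I'll wait about 3 s so it holds untouched, then check again and hand in.

>>> send_rows(plan=[[[0,0,-0.5],[0,0,0]],[[0,0,0],[0,0,0]],[[0,0,0],[0,0,0]],[[0,0,0],[0,0,0]],[[0,0,0],[0,0,0]],[[0,0,0],[0,0,0]],[[0,0,0],[0,0,0]],[[0,0,0],[0,0,0]],[[0,0,0],[0,0,0]],[[0,0,0],[0,0,0]]])

```text
time: 19.2
tool_pos: [0.4161, -0.045, 0.2742]
tool_rot: [3.142, 0.0, -2.851]
contact_force: [-0.6, -0.5, 0.3]
opening: 0.0001
grip_force: 0.0
```

>>> send_rows(plan=[[[0,0,0],[0,0,0]],[[0,0,0],[0,0,0]],[[0,0,0],[0,0,0]],[[0,0,0],[0,0,0]],[[0,0,0],[0,0,0]],[[0,0,0],[0,0,0]],[[0,0,0],[0,0,0]],[[0,0,0],[0,0,0]],[[0,0,0],[0,0,0]],[[0,0,0],[0,0,0]]])

```text
time: 20.45
tool_pos: [0.4161, -0.045, 0.2742]
tool_rot: [3.141, 0.0, -2.851]
contact_force: [-0.3, 0.2, -0.2]
opening: 0.0003
grip_force: 0.0
```

>>> send_rows(plan=[[[0,0,0],[0,0,0]],[[0,0,0],[0,0,0]],[[0,0,0],[0,0,0]],[[0,0,0],[0,0,0]],[[0,0,0],[0,0,0]],[[0,0,0],[0,0,0]],[[0,0,0],[0,0,0]],[[0,0,0],[0,0,0]],[[0,0,0],[0,0,0]],[[0,0,0],[0,0,0]]])

```text
time: 21.7
tool_pos: [0.4161, -0.045, 0.2742]
tool_rot: [3.141, 0.0, -2.851]
contact_force: [-0.3, -0.3, 0.0]
opening: 0.0005
grip_force: 0.0
```

```bash
python3 - <<'E'
from h import *
p,_=read_camera("side"); cv2.imwrite("pics/s6.png",cv2.resize(p[110:250,165:305],None,fx=4,fy=4,interpolation=cv2.INTER_CUBIC))
E
```

```text
(no output)
```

View pics/s6.png

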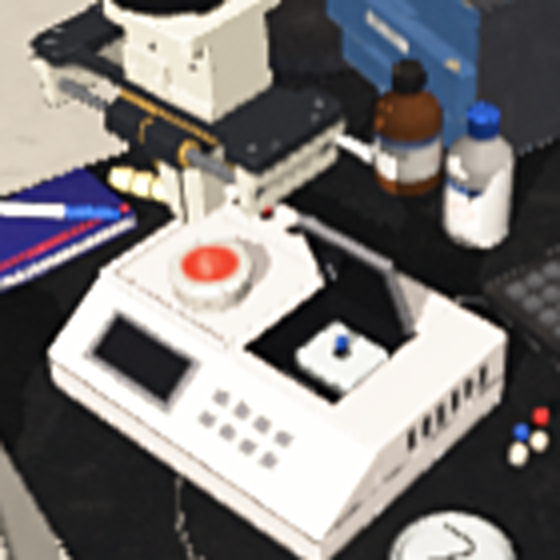

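The picture is unchanged: the hatch is open at its stop, the tin (210,268) is in the tray, and the bystanders are in place.

```bash
python3 -c "
from cell import robot; print(robot.hand_in())"
```

```text
the job is handed in; nothing more can be done
None
```

I handed the job in at about 22 s: the last picture shows the tin flat in the tray, the hatch standing open by itself and the bystanders in view where they were; the hand-in call returned no verdict.

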